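Lock the griddle's burner tray with its drop pin

ROBOT

A 7-joint arm with a two-finger parallel gripper is mounted at the origin on the work surface. World frame = base frame: x ahead of the robot, y to its left, z up, the work surface at z = 0. Lengths are in m, angles in degrees, forces in N, time in s.
With the tool pointing down it reaches from about 0.425 to 0.875 m from the base axis. Payload 4.7 kg.
Tool frame: the origin (TCP) lies at the very end of the fingers, on their centre line; the grasp point (between the pads) lies 19 mm behind it (env.grasp_offset is the distance from the TCP to the grasp point, in m); z points along the fingers, y is the line along which they close (so a half turn about z gives the same grasp; the last joint's range is limited). The gripper opens to 87 mm and grips with 3 to 60 N. Pads are 19 mm wide; open, the fingers measure 117 mm over their backs; the gripper's body (75 mm by 190 mm) begins 51 mm behind the grasp point.
Start: joints at [-62.217, 18.392, -4.016, 83.108, 1.295, 78.541, -3.26], TCP at [0.295, 0.579, 0.223] pointing down, gripper open.
Joint ranges: [-163.93, 163.93], [-17.29, 119.83], [-79.2, 71.16], [3.27, 140.29], [-89.18, 269.18], [5.43, 117.66], [-154.24, 154.24]. Speed limits (degrees/s): [147.25, 147.25, 180, 180, 180, 180, 180].

INTERFACE

Orientations are given as [roll, pitch, yaw] about the fixed x, y, z axes, in that order (R = Rz(yaw) Ry(pitch) Rx(roll)).
In Python, from cell import env gives the robot as it stands. The module is installed in compiled form; this text tells all that it offers.
- The arm moves only by the tool drive_tool, never from a script. Its argument "moves" is one flat list of numbers, 5 for each row, row after row: the shift along the tool's x, y, z in units of 40 mm (1.0 is 40 mm), then the turn about the tool's z in units of 10 degrees (1.0 is 10 degrees), then the finger opening in mm, from 0 to 87. A call has 1 to 5 rows; each row is the pose to reach, as a shift and turn from the pose commanded when the call began, along the tool's axes at that moment; what a row does not reach only later rows make up. A row lasts 1/8 s, in which the tool goes at most 62.5 mm and 10.7 degrees, less where a joint would pass 70% of its speed; a pose out of reach is approached as far as the arm can. A call with a gripper value outside its range is refused whole. The fingers move at their own pace and stop on an object; "squeeze" is the grip in N (left out, the last holds). Time passes only in rows, so rows that repeat a pose let the fingers close. It gives the time, the measured TCP pose, the force, the opening and the grip force at its end, in the units of the state.
- env.get_obs(): the state, without advancing time (a new reading comes with each control period).
- env.read_camera(name): name is "side" or "top"; returns (picture, depth): 400x640x3 uint8, red, green, blue; 400x640 float32, m along the optical axis (not along the pixel's ray), 0 where there is no reading.
- env.camera_model(name): a dict with "K" (3x3 intrinsics, pixels), "k1" (the pictures are not rectified: a ray, as slopes to the right and down, at radius r is drawn at 1 + k1 r^2 times it, then the intrinsics apply), "rvec" (rotation vector, rad) and "tvec" (3), from world to camera coordinates, as OpenCV has them. Camera axes: x right, y down, z forward; pixel columns grow to the right and rows downward; lengths in m; the calibration is good to about 2 mm. A picture is of the moment at which its call begins. camera_model takes no time and is no camera call.
- env.sign_off(): hands the job in; it is judged then, once.
The state is a dict: "time_s": time; "qpos": joint angles; "joint_velocities": joint speeds; "effort": joint torques, N m; "tool_pos": TCP position; "tool_rot": TCP orientation; "force": force on the tool from outside, world axes, zero at the start; "wrist_torque": the same for the moment, N m; "grip_width": finger opening in m; "grasp_force": force on a finger pad.
Only numpy, scipy, OpenCV 4.12 (cv2) and the standard library are available. Lean on these libraries where they do the work, as an engineer would, in place of code of your own. Each camera call takes 0.05 s, during which the arm holds its last target. There are 200 camera calls.

TASK

Take the lock pin out of its wooden rest and put its tip through the round hole of the shutter in the lock box beside the griddle. Resting the tip lightly on the leaf below, slide pin and shutter together away from the griddle until the pin drops into the unseen hole in the leaf, then seat it fully home, upright with its collar flush on the box, and let go. Never press hard with the pin, and leave the tin, the plate and the turner where they are.

Things in the scene. Friction and masses are not known exactly. Their poses are not given: they have to be found in the camera images.
- griddle: round dark steel griddle (344 mm across, 76 mm high) on a stand, fixed to the counter together with its lock box. Origin: middle of the underside of the lock box, on the counter; z up; +y runs along the box's slot, away from the griddle, whose centre is 265 mm from the origin towards -y.
- slot (a point): middle of the slot in the lock box's top, at the top face, 54 mm above the counter. The lock box is a plain aluminium box 70 mm (griddle's x) by 160 mm (y), 54 mm high, its top plate 4 mm thick with a slot 20 mm wide (x) and 60 mm long (y). The pin must never press on any part of box, shutter or leaf with more than 25 N.
- leaf (a point): point on the unseen leaf's upper face, 24 mm straight below slot; not its hole. Flat steel 4 mm thick under the whole slot, with one 14 mm round hole on the slot's centre line, at an unknown place 8 to 38 mm towards +y from where the shutter's hole starts; clear below it. Sprung: 3 N start it down, then 1 N per mm, dead stop after 10 mm. It does not slide.
- shutter_hole (a point): centre of the round 14 mm hole in the shutter, at the shutter's upper face, 4.5 mm below the box's top. The shutter is a steel plate 4 mm thick under the slot, closing it except for this hole.
- shutter (a joint): slide of the shutter along the griddle body's +y axis, in m: 0 when its hole is 22 mm to the -y side of the slot's middle, 0.044 at the other end. It starts at 0 to 0.006, moves with about 0.5 N and stays where it is left.
- rest: wooden block 80 x 80 x 56 mm high, fixed to the counter, in which the pin is parked; a hole of 14 mm, 50 mm deep, in the middle of its top. Origin: middle of its underside.
- pin: lock pin, standing upright at the start with its collar on the rest. Round steel shank of 10 mm reaching 46 mm below the collar, its tip narrowed to 6 mm over the last 4 mm; steel collar 32 mm across and 5 mm thick; above it a round black knob 26 mm across and 36 mm tall. 150 g, more or less. Origin: centre of the collar's underside; z up along the pin towards the knob.
- pin_tip (a point): centre of the pin's lower end, 46 mm below the pin's origin. When the pin is fully home this is 8 mm above the counter; while it rests on the leaf away from the hole, it is 30 mm or a little less above the counter.
- tin: bystander: round lidded aluminium tin, 94 mm across, 104 mm high with its little knob. Origin: centre of its underside.
- plate: bystander: white melamine plate, 190 mm across, 20 mm high. Origin: centre of its underside.
- turner: bystander: flat steel turner with a wooden handle, 280 mm long, lying flat along its own x axis. Origin: middle of its underside.
There are look-alikes about, which are no part of the job. There is more than one size of the rest; the one meant has the size given above.

How it is judged (in metres and radians):
On the way, in this order (a step that is already met when the one before it is completed fails the run):
1. the pin is out of its rest (horizontal distance between pin_tip and rest above 0.06 m and height (world z) of pin_tip above 0.03 m), for 0.1 s.
2. the pin's tip is through the shutter's hole and touches inside the lock box, not yet dropped in (horizontal distance between pin_tip and shutter_hole below 0.006 m and z of pin_tip in the frame of griddle between 0.016 and 0.04 m and contact force between pin and griddle above 0.5 N), for 0.1 s.
At the end, for the whole second after the job is handed in: The pin stands through the shutter's hole and the leaf's hole in the lock box, its tip within 6 mm of the shutter hole's axis and less than 10.5 mm above the box's underside (collar within 2.5 mm of the box's top), upright within 0.08 rad, at rest and released (z of pin_tip in the frame of griddle below 0.0105 m and horizontal distance between pin_tip and shutter_hole below 0.006 m and angle between pin's own z axis and vertical below 0.08 rad and linear speed of pin below 0.02 m/s and contact force between the fingers and pin below 0.05 N); the robot touches nothing.
It fails at once if the pin is pressed on the lock box, shutter or leaf with more than 25 N (contact force between pin and griddle above 25 N).
It fails at once if the tin is moved more than 20 mm (distance of tin from where it was at the start of the episode above 0.02 m).
It fails at once if the plate is moved more than 20 mm (distance of plate from where it was at the start of the episode above 0.02 m).
It fails at once if the turner is moved more than 20 mm (distance of turner from where it was at the start of the episode above 0.02 m).
It also fails if it takes over 58 s, if anything falls off the work surface, if the arm or the gripper's body presses on something with over 40 N, if the wrist force passes 120 N, or if a joint passes its speed limit or range.

## Working session

There is one attempt and no reset: what is moved stays moved. The work goes in short steps, Python scripts to look and compute and a tool call to move; the robot and the scene stay as the last step left them, time stands still between calls to the robot, and variables do not carry over. Pictures are saved under pics/ and viewed, at most 10 in all, crops included, and the job is handed in when it is done.

Besides the shell and the picture viewer there is one more tool, called after ">>>" as name(argument=value, ...) on one line, values as JSON. drive_tool: Moves the arm, as the interface text tells. Its arguments: {"type":"object","properties":{"moves":{"type":"array","items":{"type":"number"}},"squeeze":{"type":"number"}},"required":["moves"]}

```bash
mkdir -p pics; ls; cat > h.py <<'E'
import numpy as np, cv2
from cell import env
def pt(name,u,v,z=None,d=None):
    m=env.camera_model(name);K=np.array(m["K"]);k=float(np.ravel(m["k1"])[0])
    R=cv2.Rodrigues(np.array(m["rvec"],float))[0];t=np.array(m["tvec"],float).ravel()
    n=cv2.undistortPoints(np.array([[[u,v]]],float),K,np.array([k,0,0,0.]))[0,0]
    r=R.T@np.array([n[0],n[1],1.]);c=-R.T@t
    s=d if d is not None else (z-c[2])/r[2]
    return c+s*r
def proj(name,p):
    m=env.camera_model(name)
    return cv2.projectPoints(np.array([p],float),np.array(m["rvec"],float),np.array(m["tvec"],float),np.array(m["K"]),np.array([float(np.ravel(m["k1"])[0]),0,0,0]))[0][0,0]
E
python3 - <<'E'
from h import *
for n in("top","side"):
    p,d=env.read_camera(n);cv2.imwrite(f"pics/{n}0.png",p[:,:,::-1]);np.save(f"{n}0.npy",d)
    m=env.camera_model(n);R=cv2.Rodrigues(np.array(m["rvec"],float))[0];print(n,m["K"],m["k1"],-R.T@np.ravel(m["tvec"]),R[2])
print(env.get_obs())
E
```

```text
pics
top [[388.55298833   0.         312.73277023]
 [  0.         388.55298833 204.86758415]
 [  0.           0.           1.        ]] 0.007072960647957802 [0.39310069 0.12181669 0.8952696 ] [ 0.22486602  0.036268   -0.97371449]
side [[466.07781512   0.         323.05118514]
 [  0.         466.07781512 196.31430364]
 [  0.           0.           1.        ]] -0.09038498656663936 [ 0.04948556 -0.34358872  0.61961646] [ 0.5812285   0.54256162 -0.60646544]
{'time_s': 0.1, 'qpos': array([-62.21647553,  18.43191284,  -4.01418   ,  83.16874402,
         1.29555634,  78.54237472,  -3.2609529 ]), 'joint_velocities': array([ 0.07575458, -0.14783697, -0.00394871, -0.09380209, -0.02427786,
        0.06310714, -0.00958938]), 'effort': array([-3.95274728e-04, -4.92572916e+01, -4.05861055e-01, -3.13397419e+01,
       -6.40226458e-02,  3.95000016e-02,  8.29367013e-05]), 'tool_pos': array([0.29467743, 0.57879387, 0.2215963 ]), 'tool_rot': array([-1.79902229e+02,  6.60539362e-03,  1.53023970e+02]), 'force': array([-0.51276197,  0.14855977,  0.39370565]), 'wrist_torque': array([ 0.00632739, -0.03123477,  0.05163211]), 'grasp_force': 0.0, 'grip_width': 0.08714567271136127}
```

View pics/top0.png

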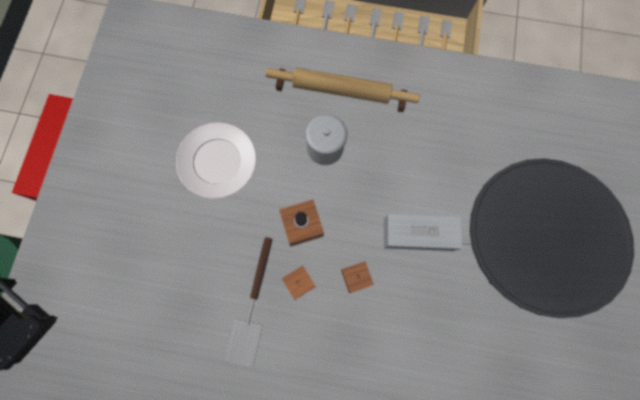

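View pics/side0.png

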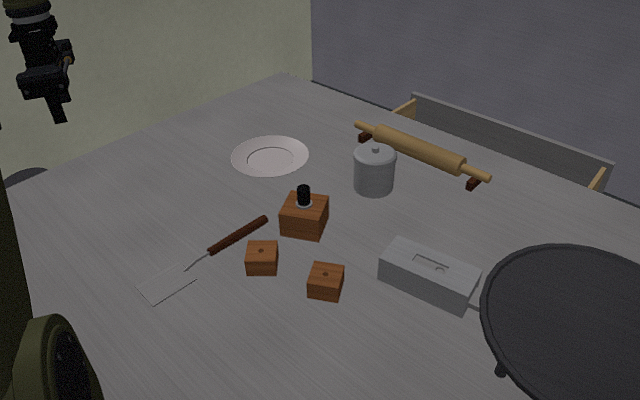

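Top view: the pin is in the large rest at about (301,219), the box at (424,230) with its slot near (425,230), and the griddle at (552,237). Side view: knob at (304,195), slot at (431,262). Next I'll take closer measurements.

```bash
python3 - <<'E'
from h import *
t=cv2.imread("pics/top0.png");s=cv2.imread("pics/side0.png")
a=cv2.resize(t[205:257,378:468],None,fx=6,fy=6,interpolation=cv2.INTER_CUBIC)
b=cv2.resize(s[235:317,372:487],None,fx=4.7,fy=4.7,interpolation=cv2.INTER_CUBIC)[:285]
b=cv2.resize(s[237:297,374:464],None,fx=6,fy=6,interpolation=cv2.INTER_CUBIC)[:288]
def st(x): return cv2.normalize(x,None,0,255,cv2.NORM_MINMAX)
cv2.imwrite("pics/crop1.png",np.vstack([st(a),st(b)[:,:540]]))
g=cv2.cvtColor(t,cv2.COLOR_BGR2HSV)
# griddle
m=(g[:,:,2]<75).astype(np.uint8);m[:,:465]=0;m[:150]=0
c=max(cv2.findContours(m,0,1)[0],key=cv2.contourArea);e=cv2.fitEllipse(c);print("griddle",e,pt("top",*e[0],z=.076))
# rest top, knob
w=((g[:,:,1]>90)&(g[:,:,2]>60)).astype(np.uint8);w[:190]=0;w[300:]=0
for c in cv2.findContours(w,0,1)[0]:
    if cv2.contourArea(c)>200: print("wood",cv2.minAreaRect(c))
k=(g[:,:,2]<50).astype(np.uint8);k[:205]=0;k[235:]=0;k[:,:285]=0;k[:,320:]=0
c=max(cv2.findContours(k,0,1)[0],key=cv2.contourArea);print("knob",cv2.boundingRect(c),cv2.minEnclosingCircle(c))
gs=cv2.cvtColor(s,cv2.COLOR_BGR2GRAY)
k=(gs<35).astype(np.uint8);k[:175]=0;k[215:]=0;k[:,:290]=0;k[:,320:]=0
c=max(cv2.findContours(k,0,1)[0],key=cv2.contourArea);print("knob side",cv2.boundingRect(c))
E
```

```text
griddle ((551.5357055664062, 238.19517517089844), (147.62875366210938, 169.4425048828125), 128.0476531982422) [ 0.60440714 -0.35966888  0.076     ]
wood ((298.2135009765625, 282.2415771484375), (24.167953491210938, 24.27395248413086), 57.9946174621582)
wood ((357.0500183105469, 276.6500244140625), (24.033309936523438, 24.981990814208984), 71.56505584716797)
wood ((8.0, 256.5), (41.0, 16.0), 90.0)
wood ((301.28900146484375, 221.96328735351562), (36.68474578857422, 35.248008728027344), 73.3007583618164)
knob (297, 214, 9, 11) ((300.5, 218.6999969482422), 5.323630332946777)
knob side (297, 184, 13, 22)
```

View pics/crop1.png

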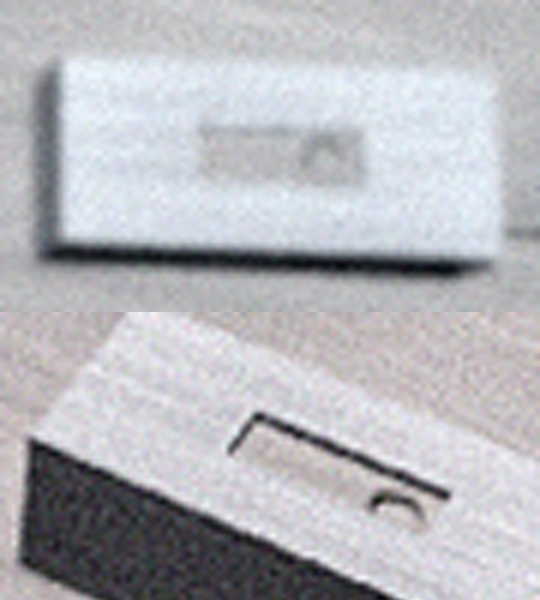

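The crop shows the box's top corners, the slot at crop (200–365,128–185), and the hole at (322,155) in the top view and about (400,510) in the side view.

```bash
python3 - <<'E'
from h import *
T=lambda x,y:((x+.5)/6-.5+378,(y+.5)/6-.5+205)
S=lambda x,y:((x+.5)/6-.5+374,(y-312+.5)/6-.5+237)
C=[pt("top",*T(*p),z=.054) for p in[(60,57),(500,68),(500,257),(62,246)]]
for c in C:print(c)
print("box c",np.mean(C,0), "len",np.linalg.norm(C[0]-C[1]),np.linalg.norm(C[3]-C[2]),np.linalg.norm(C[0]-C[3]))
S4=[pt("top",*T(*p),z=.054) for p in[(200,126),(365,131),(362,187),(200,182)]]
print("slot",np.mean(S4,0))
S5=[pt("side",*S(*p),z=.054) for p in[(260,413),(450,494)]];print("slot far edge side",S5)
print("slot nearleft side",pt("side",*S(232,453),z=.054))
print("hole top",pt("top",*T(322,155),z=.0495),"side",pt("side",*S(400,511),z=.0495))
d=(C[0]+C[3]-C[1]-C[2]);print("yaw of +y",np.degrees(np.arctan2(d[1],d[0])))
print("knob",pt("top",300.5,218.7,z=.09), "depth", pt("top",300.5,218.7,d=np.load("top0.npy")[219,300]))
print("knob side top", pt("side",303,187.5,z=.097))
print("rest", pt("top",301.3,222,z=.03))
d=np.load("top0.npy");print("box z",pt("top",400,230,d=d[230,400]))
import sys
o=env.get_obs();print(proj("side",o["tool_pos"]))
E
```

```text
[ 0.59734788 -0.01350462  0.054     ]
[ 0.62316432 -0.17353722  0.054     ]
[ 0.55347447 -0.18032723  0.054     ]
[ 0.52821893 -0.02398859  0.054     ]
box c [ 0.5755514  -0.09783942  0.054     ] len 0.1621015823753031 0.15836544562145471 0.06991942492319099
slot [ 0.5755259  -0.09834488  0.054     ]
slot far edge side [array([ 0.57976621, -0.06841722,  0.054     ]), array([ 0.58798075, -0.12636226,  0.054     ])]
slot nearleft side [ 0.56091481 -0.07148807  0.054     ]
hole top [ 0.57975517 -0.11400592  0.0495    ] side [ 0.57721456 -0.11748612  0.0495    ]
yaw of +y 99.1701765139174
knob [0.54483135 0.17169324 0.09      ] depth [0.54401574 0.17142514 0.09432863]
knob side top [0.54532619 0.17100719 0.097     ]
rest [0.54900225 0.17218323 0.03      ]
box z [ 0.56657236 -0.04480818  0.05628426]
[ 63.56627267 111.18574891]
```

>>> drive_tool(moves=[-1.2,-0.74,0,1,87,-2.4,-1.48,0,2,87,-3.6,-2.22,0,3,87,-4.8,-2.96,0,4,87,-6,-3.7,0,5,87])

```text
time_s: 0.72
tool_pos: [0.4422, 0.3367, 0.2223]
tool_rot: [-180.0, 0.0, 102.7]
force: [0.6, 1.2, 0.8]
grip_width: 0.0874
grasp_force: 0.0
```

>>> drive_tool(moves=[-1.2,0.41,0.2,1,87,-2.4,0.82,0.4,2,87,-3.6,1.23,0.6,3,87,-4.65,1.59,0.8,4,87,-4.65,1.59,1,5,87])

```text
time_s: 1.35
tool_pos: [0.5473, 0.1663, 0.1821]
tool_rot: [179.9, 0.1, 52.2]
force: [-0.1, 0.3, -0.2]
grip_width: 0.087
grasp_force: 0.0
```

>>> drive_tool(moves=[0,0,0.2,1,87,0,0,0.4,2,87,0,0,0.6,3,87,0,0,0.8,4.4,87,0,0,0.8,4.4,87])

```text
time_s: 1.98
tool_pos: [0.5446, 0.1714, 0.1493]
tool_rot: [180.0, 0.1, 8.9]
force: [0.7, -0.3, 0.2]
grip_width: 0.0871
grasp_force: 0.0
```

```bash
python3 - <<'E'
from h import *
p,d=env.read_camera("side");q,d=env.read_camera("top")
o=env.get_obs();print(o["tool_pos"],o["tool_rot"],o["qpos"])
cv2.imwrite("pics/a1.png",np.vstack([cv2.resize(x[:,:,::-1],None,fx=4,fy=4,interpolation=cv2.INTER_CUBIC) for x in(p[140:215,240:380],q[180:255,230:370])]))
E
```

```text
[0.54506298 0.17156894 0.1499734 ] [1.79978147e+02 6.23484092e-02 9.03045376e+00] [-42.87369704  12.09381997  25.85435125 100.82241976  -5.62505661
  68.42357461 -96.40973478]
```

View pics/a1.png

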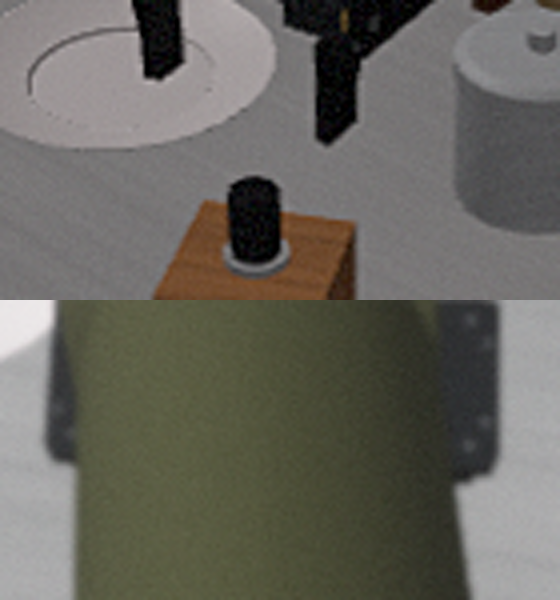

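The fingers straddle the knob: knob at crop (255,220), finger tips at (160,75) and (330,140). Descending to grasp.

>>> drive_tool(moves=[0,0,0.7,0,87,0,0,1.3,0,87,0,0,1.8,0,87,0,0,2.05,0,87,0,0,2.05,0,87])

```text
time_s: 2.7
tool_pos: [0.5451, 0.1715, 0.0681]
tool_rot: [180.0, 0.1, 9.1]
force: [-0.7, -0.7, 0.5]
grip_width: 0.0871
grasp_force: 0.0
```

>>> drive_tool(moves=[0,0,0,0,50,0,0,0,0,20,0,0,0,0,15,0,0,0,0,15,0,0,0,0,15], squeeze=15)

```text
time_s: 3.32
tool_pos: [0.5455, 0.1717, 0.0687]
tool_rot: [-180.0, -0.0, 9.0]
force: [0.1, -0.9, -0.5]
grip_width: 0.0449
grasp_force: 0.0
```

>>> drive_tool(moves=[0,0,0,0,15,0,0,0,0,15,0,0,0,0,15,0,0,0,0,15,0,0,0,0,15])

```text
time_s: 3.95
tool_pos: [0.5455, 0.1717, 0.0685]
tool_rot: [-180.0, 0.0, 9.0]
force: [0.4, -0.1, -0.7]
grip_width: 0.0255
grasp_force: 15.0
```

>>> drive_tool(moves=[0,0,-0.3,0,15,0,0,-0.8,0,15,0,0,-1.4,0,15,0,0,-2,0,15,0,0,-2.4,0,15], squeeze=30)

```text
time_s: 4.58
tool_pos: [0.546, 0.1717, 0.1663]
tool_rot: [-180.0, -0.1, 9.0]
force: [1.5, 0.7, -0.6]
grip_width: 0.0252
grasp_force: 30.0
```

```bash
python3 - <<'E'
from h import *
p,d=env.read_camera("side")
o=env.get_obs();print(o["tool_pos"],o["tool_rot"],o["force"],o["grip_width"],o["grasp_force"])
P=o["tool_pos"]
print("proj tip", proj("side",P-[0,0,.0585]),proj("side",P-[0,0,.0125]))
cv2.imwrite("pics/a2.png",cv2.resize(p[100:240,220:380,::-1],None,fx=4,fy=4,interpolation=cv2.INTER_CUBIC))
q=np.array([.5755,-.098])-.0195*np.array([-.159,.987])
print(q)
E
```

```text
[0.5469742  0.17201521 0.16818091] [-179.91667504   -0.2463836     9.01292163] [ 1.05400929 -0.07336455 -0.13911989] 0.02530853818401836 29.999919799156487
proj tip [302.9850414  181.47723993] [302.06485086 160.96430675]
[ 0.5786005 -0.1172465]
```

View pics/a2.png

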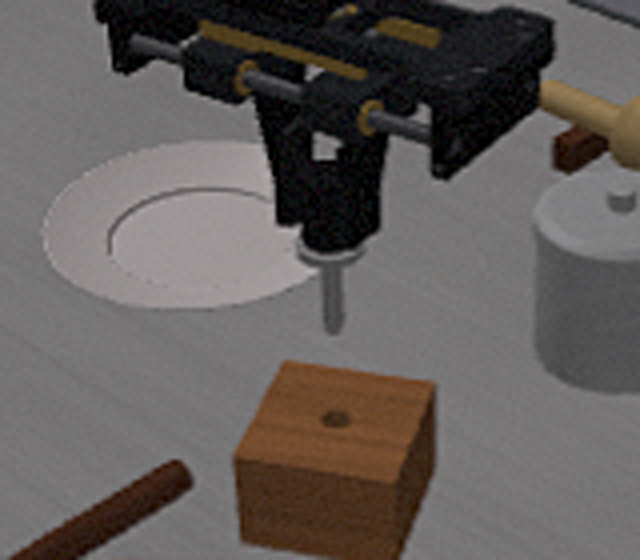

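The pin is held upright, with its tip at crop (334,332), very near the predicted pixel. Moving to above the hole.

>>> drive_tool(moves=[-0.06,1.3,0,0,15,-0.12,2.7,0,0,15,-0.19,4.2,0,0,15,-0.25,5.6,0,0,15,-0.3,6.8,0,0,15])

```text
time_s: 5.25
tool_pos: [0.5759, -0.1013, 0.1643]
tool_rot: [180.0, 0.0, 9.0]
force: [1.2, 0.2, -1.9]
grip_width: 0.0253
grasp_force: 30.0
```

>>> drive_tool(moves=[-0.02,0.4,0.2,0,15,-0.02,0.47,0.5,0,15,-0.02,0.47,0.8,0,15,-0.02,0.47,0.9,0,15,-0.02,0.47,0.9,0,15])

```text
time_s: 5.88
tool_pos: [0.5784, -0.1161, 0.128]
tool_rot: [-180.0, 0.0, 9.1]
force: [-0.0, -0.4, -1.6]
grip_width: 0.0257
grasp_force: 30.0
```

```bash
cat >look.py <<'E'
from h import *
import sys
p,d=env.read_camera("side");q,d=env.read_camera("top")
o=env.get_obs();print(o["tool_pos"],o["tool_rot"],o["force"],o["grip_width"],o["grasp_force"])
P=o["tool_pos"]
print("proj tip", proj("side",P-[0,0,.0585]),proj("side",P-[0,0,.0125]))
cv2.imwrite("pics/"+sys.argv[1]+".png",cv2.resize(p[210:310,375:485,::-1],None,fx=5.4,fy=5.4,interpolation=cv2.INTER_CUBIC))
E
python3 look.py b1
```

```text
[ 0.57886444 -0.11682336  0.12888656] [-1.79994533e+02 -3.95883095e-02  9.09250779e+00] [-0.40397635  0.38857597 -1.77768086] 0.025283602710106153 29.99989497475326
proj tip [442.27816963 260.19942806] [446.54912027 239.66015561]
```

View pics/b1.png

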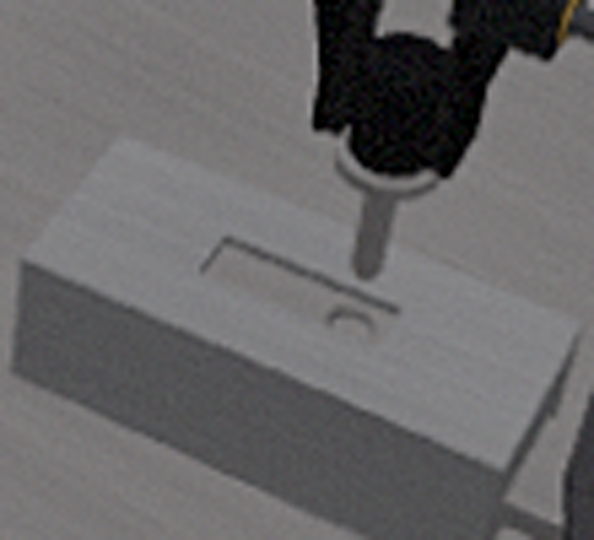

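The tip is at crop (367,275), which matches the prediction within 0.5 px. The hole is at about (352,321), pixel (439.8,269), so it lines up within about 1 mm. Descending gently.

>>> drive_tool(moves=[0,0,0.2,0,15,0,0,0.35,0,15,0,0,0.44,0,15,0,0,0.48,0,15,0,0,0.5,0,15])

```text
time_s: 6.6
tool_pos: [0.5785, -0.1176, 0.1085]
tool_rot: [180.0, -0.0, 9.0]
force: [-0.4, -0.0, -1.2]
grip_width: 0.0253
grasp_force: 30.0
```

>>> drive_tool(moves=[0,0,0.02,0,15,0,0,0.04,0,15,0,0,0.06,0,15,0,0,0.08,0,15,0,0,0.08,0,15])

```text
time_s: 7.22
tool_pos: [0.5785, -0.1175, 0.1053]
tool_rot: [-180.0, 0.0, 9.0]
force: [0.2, 0.1, -1.4]
grip_width: 0.025
grasp_force: 30.0
```

>>> drive_tool(moves=[0,0,0.02,0,15,0,0,0.04,0,15,0,0,0.06,0,15,0,0,0.08,0,15,0,0,0.08,0,15])

```text
time_s: 7.85
tool_pos: [0.5784, -0.1176, 0.1021]
tool_rot: [-180.0, 0.0, 9.0]
force: [-0.6, -0.1, -1.9]
grip_width: 0.0257
grasp_force: 30.0
```

>>> drive_tool(moves=[0,0,0.03,0,15,0,0,0.06,0,15,0,0,0.09,0,15,0,0,0.12,0,15,0,0,0.12,0,15])

```text
time_s: 8.48
tool_pos: [0.5785, -0.1175, 0.0972]
tool_rot: [-180.0, 0.0, 9.0]
force: [0.6, 1.1, -1.5]
grip_width: 0.0252
grasp_force: 30.0
```

>>> drive_tool(moves=[0,0,0.03,0,15,0,0,0.06,0,15,0,0,0.09,0,15,0,0,0.12,0,15,0,0,0.12,0,15])

```text
time_s: 9.1
tool_pos: [0.5784, -0.1175, 0.0924]
tool_rot: [-180.0, 0.0, 9.0]
force: [-0.1, -0.4, -1.4]
grip_width: 0.0253
grasp_force: 30.0
```

>>> drive_tool(moves=[0,0,0.03,0,15,0,0,0.06,0,15,0,0,0.09,0,15,0,0,0.11,0,15,0,0,0.11,0,15])

```text
time_s: 9.72
tool_pos: [0.5786, -0.1175, 0.0884]
tool_rot: [-180.0, -0.0, 9.0]
force: [-0.8, 0.2, 1.5]
grip_width: 0.0248
grasp_force: 30.0
```

Leaf contact is felt: about 3 N change at the expected height. Pressing a touch more, then sliding.

>>> drive_tool(moves=[0,0,0.01,0,15,0,0,0.02,0,15,0,-0.03,0.02,0,15,0,-0.06,0.02,0,15,0,-0.06,0.02,0,15])

```text
time_s: 10.35
tool_pos: [0.5784, -0.1156, 0.0876]
tool_rot: [180.0, -0.0, 9.0]
force: [0.2, -1.7, 2.0]
grip_width: 0.0251
grasp_force: 30.0
```

>>> drive_tool(moves=[0,-0.03,0,0,15,0,-0.06,0,0,15,0,-0.09,0,0,15,0,-0.12,0,0,15,0,-0.12,0,0,15])

```text
time_s: 10.98
tool_pos: [0.5774, -0.1102, 0.0874]
tool_rot: [-180.0, -0.0, 9.0]
force: [-0.0, -1.8, 1.9]
grip_width: 0.0254
grasp_force: 30.0
```

>>> drive_tool(moves=[0,-0.03,0,0,15,0,-0.06,0,0,15,0,-0.09,0,0,15,0,-0.1,0,0,15,0,-0.1,0,0,15])

```text
time_s: 11.6
tool_pos: [0.5768, -0.1063, 0.0874]
tool_rot: [-180.0, -0.0, 9.0]
force: [-0.1, -1.1, 2.1]
grip_width: 0.0252
grasp_force: 30.0
```

>>> drive_tool(moves=[0,-0.03,0,0,15,0,-0.06,0,0,15,0,-0.09,0,0,15,0,-0.1,0,0,15,0,-0.1,0,0,15])

```text
time_s: 12.22
tool_pos: [0.5761, -0.1023, 0.0874]
tool_rot: [-180.0, -0.0, 9.0]
force: [0.7, -2.3, 1.5]
grip_width: 0.0251
grasp_force: 30.0
```

>>> drive_tool(moves=[0,-0.03,0,0,15,0,-0.06,0,0,15,0,-0.09,0,0,15,0,-0.1,0,0,15,0,-0.1,0,0,15])

```text
time_s: 12.85
tool_pos: [0.575, -0.0976, 0.0868]
tool_rot: [-179.9, 0.1, 9.1]
force: [0.1, -0.3, -0.3]
grip_width: 0.0252
grasp_force: 30.0
```

The force has dropped, so this may be the start of the hole. Going 2 mm further.

>>> drive_tool(moves=[0,-0.02,0,0,15,0,-0.04,0,0,15,0,-0.05,0,0,15,0,-0.05,0,0,15,0,-0.05,0,0,15])

```text
time_s: 13.48
tool_pos: [0.5751, -0.0966, 0.0874]
tool_rot: [-180.0, 0.0, 9.0]
force: [0.2, -0.6, -0.8]
grip_width: 0.0253
grasp_force: 30.0
```

>>> drive_tool(moves=[0,0,0.02,0,15,0,0,0.04,0,15,0,0,0.06,0,15,0,0,0.08,0,15,0,0,0.08,0,15])

```text
time_s: 14.1
tool_pos: [0.5752, -0.0966, 0.0841]
tool_rot: [-180.0, -0.0, 9.0]
force: [0.1, -0.9, -1.7]
grip_width: 0.0253
grasp_force: 30.0
```

>>> drive_tool(moves=[0,0,0.02,0,15,0,0,0.04,0,15,0,0,0.06,0,15,0,0,0.08,0,15,0,0,0.08,0,15])

```text
time_s: 14.72
tool_pos: [0.5751, -0.0966, 0.0808]
tool_rot: [-180.0, 0.0, 9.0]
force: [-0.4, -0.4, -2.2]
grip_width: 0.0254
grasp_force: 30.0
```

>>> drive_tool(moves=[0,0,0.04,0,15,0,0,0.08,0,15,0,0,0.12,0,15,0,0,0.16,0,15,0,0,0.16,0,15])

```text
time_s: 15.35
tool_pos: [0.5751, -0.0966, 0.0744]
tool_rot: [-180.0, 0.0, 9.0]
force: [0.4, -0.2, -1.7]
grip_width: 0.0255
grasp_force: 30.0
```

>>> drive_tool(moves=[0,0,0.03,0,15,0,0,0.06,0,15,0,0,0.09,0,15,0,0,0.12,0,15,0,0,0.12,0,15])

```text
time_s: 15.98
tool_pos: [0.5751, -0.0966, 0.0696]
tool_rot: [-180.0, 0.0, 9.0]
force: [0.8, -0.5, -1.5]
grip_width: 0.025
grasp_force: 30.0
```

>>> drive_tool(moves=[0,0,0.02,0,15,0,0,0.04,0,15,0,0,0.05,0,15,0,0,0.06,0,15,0,0,0.06,0,15])

```text
time_s: 16.6
tool_pos: [0.5752, -0.0966, 0.0673]
tool_rot: [-180.0, -0.0, 9.0]
force: [-0.5, -0.3, -1.8]
grip_width: 0.0249
grasp_force: 30.0
```

>>> drive_tool(moves=[0,0,0.01,0,15,0,0,0.01,0,15,0,0,0.01,0,15])

```text
time_s: 16.98
tool_pos: [0.5752, -0.0966, 0.0669]
tool_rot: [-180.0, -0.0, 9.0]
force: [0.4, -0.2, -1.2]
grip_width: 0.0253
grasp_force: 30.0
```

Within half a millimetre of flush. One more small step, then release.

>>> drive_tool(moves=[0,0,0.01,0,15,0,0,0.01,0,15,0,0,0.01,0,15])

```text
time_s: 17.35
tool_pos: [0.5752, -0.0966, 0.0666]
tool_rot: [-180.0, -0.0, 9.0]
force: [-0.2, -1.2, -1.1]
grip_width: 0.0251
grasp_force: 30.0
```

>>> drive_tool(moves=[0,0,0,0,28,0,0,0,0,36,0,0,0,0,60,0,0,0,0,60,0,0,0,0,60], squeeze=10)

```text
time_s: 17.98
tool_pos: [0.5752, -0.0966, 0.0666]
tool_rot: [-180.0, -0.0, 9.0]
force: [0.7, 0.9, -0.1]
grip_width: 0.0559
grasp_force: 0.0
```

>>> drive_tool(moves=[0,0,-0.2,0,60,0,0,-0.6,0,60,0,0,-1.2,0,60,0,0,-2,0,60,0,0,-2.6,0,60])

```text
time_s: 18.6
tool_pos: [0.5759, -0.097, 0.1734]
tool_rot: [180.0, -0.2, 9.0]
force: [0.3, 0.3, -0.3]
grip_width: 0.0598
grasp_force: 0.0
```

```bash
python3 look.py z1
```

```text
[ 0.57751497 -0.09721068  0.17489749] [179.94723306  -0.41231017   9.01116379] [0.11954847 0.0979333  0.40837805] 0.06019579384101077 0.0
proj tip [435.53467717 234.59570244] [439.60024145 212.48215128]
```

View pics/z1.png

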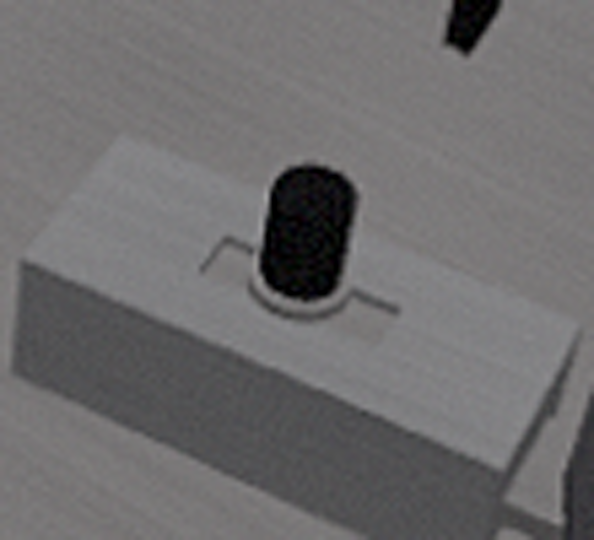

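The pin stands upright with its collar flush on the box at crop (300,290), and the fingers are clear. Handing in once the arm has settled.

>>> drive_tool(moves=[0,0,0,0,60,0,0,0,0,60,0,0,0,0,60])

```text
time_s: 19.08
tool_pos: [0.5746, -0.0965, 0.1696]
tool_rot: [-180.0, 0.1, 9.0]
force: [-0.2, 0.5, -0.2]
grip_width: 0.0597
grasp_force: 0.0
```

```bash
python3 -c "
from cell import env;print(env.sign_off())"
```

```text
the job is handed in; nothing more can be done
None
```

The lock pin stands upright in the box through the shutter and leaf holes, its collar flush and the fingers clear; I handed the job in at about 19 s, and sign-off gave no verdict.

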